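# Clip the ringed clay stamp into the snap hook

### The arm

A 7-joint arm with a two-finger parallel gripper is mounted at the origin on the work surface. World frame = base frame: x ahead of the robot, y to its left, z up, the work surface at z = 0. Lengths are in m, angles in rad, forces in N, time in s.
With the tool pointing down it reaches from about 0.425 to 0.875 m from the base axis. Payload 4.7 kg.
Tool frame: the origin (TCP) lies at the very end of the fingers, on their centre line; the grasp point (between the pads) lies 19 mm behind it (grip_point_offset is the distance from the TCP to the grasp point, in m); x points along the fingers, z is the direction in which the jaws open and shut, and the axes are right-handed (so a half turn about x gives the same grasp; the last joint's range is limited). The gripper opens to 87 mm and grips with 3 to 60 N. Pads are 19 mm wide; open, the fingers measure 117 mm over their backs; the gripper's body (75 mm by 190 mm) begins 51 mm behind the grasp point.
Start: joints at [1.258, 0.321, -0.07, 1.45, 0.023, 1.371, -0.057], TCP at [0.209, -0.616, 0.223] pointing down, gripper open.
Joint ranges: [-2.86, 2.86], [-0.3, 2.09], [-1.38, 1.24], [0.06, 2.45], [-1.56, 4.7], [0.09, 2.05], [-2.69, 2.69]. Speed limits (rad/s): [2.57, 2.57, 3.14, 3.14, 3.14, 3.14, 3.14].

### API

Orientations are given as a rotation vector (axis times angle).
In Python, from bench import get_state, get_image, calibration, close_job, grip_point_offset gives the robot as it stands.
- The arm moves only by the tool play_rows, never from a script. Its argument "targets" is a list of rows, each an object with "claw": the closure, from 0 (fully open) to 1 (shut); "linear": the shift along the tool's x, y, z as a fraction of full scale, a list of three; "rotation": the turn, a rotation vector about the tool's x, y, z as a fraction of full scale, a list of three. In form: [{"claw": claw, "linear": [x, y, z], "rotation": [wx, wy, wz]}, ...]. A call has 1 to 10 rows; each row shifts and turns the pose as measured when the row begins, along the tool's axes as they then stand; what a row does not reach is not made up. Full scale, the value 1, is 2.5 cm for a shift and 90 degrees for a turn. A row lasts 1/12 s, in which the tool goes at most 41.7 mm and 7.16 degrees, less where a joint would pass 70% of its speed; a pose out of reach is approached as far as the arm can. A call with a number of a shift or a turn outside -1 to 1 is refused whole. A call with a gripper value outside its range is refused whole. The fingers move at their own pace and stop on an object; "newtons" is the grip in N (left out, the last holds). Time passes only in rows, so rows that do not move let the fingers close. It gives the time, the measured TCP pose, the force and the opening at its end, in the units of the state.
- get_state(): the state, without advancing time (a new reading comes with each control period).
- get_image(name): name is "side" or "top"; returns the picture (480x640x3 uint8, blue, green, red); there is no depth.
- calibration(name): a dict with "fx", "fy", "cx", "cy" (pixels), "dist_coeffs" ([k1, k2, p1, p2, k3] as OpenCV has them; the pictures are not rectified), "rvec" (rotation vector, rad) and "tvec" (3), from world to camera coordinates, as OpenCV has them. Camera axes: x right, y down, z forward; pixel columns grow to the right and rows downward; lengths in m; the calibration is good to about 2 mm. A picture is of the moment at which its call begins. calibration takes no time and is no camera call.
- close_job(): hands the job in, once; it reports no verdict.
The state is a dict: "time": time; "joint_positions": joint angles; "qd": joint speeds; "joint_torque": joint torques, N m; "position": TCP position; "tool_rot": TCP orientation; "ft_force": force on the tool from outside, world axes, zero at the start; "torque": the same for the moment, N m; "grip_width": opening from 0.0 (shut) to 1.0 (fully open).
Only numpy, scipy, OpenCV 4.12 (cv2) and the standard library are available. Lean on these libraries where they do the work, as an engineer would, in place of code of your own. Each camera call takes 0.05 s, during which the arm holds its last target. There are 200 camera calls.

### The job

In the pottery room, take the wooden clay stamp that has a steel ring on its end and clip it to the snap hook on the small stand: pass the ring over the hook's nose and press it down against the sprung gate until the gate snaps shut above it. Then, still holding the stamp, pull it gently upwards against the shut gate, enough to feel it hold, to check that it is locked in, and let go so that it hangs still from the hook. Be gentle with the hook (stay below about 10 newtons), keep the gripper off the stand, and leave the other things where they are.

Things in the scene. Friction and masses are not known exactly. Their poses are not given: they have to be found in the camera images.
- stamp: Loose wooden clay stamp, about 60 g: bar 60 long (x) x 22 wide (y) x 30 high (z), dark grooves on top, with a steel ring fixed rigidly to its +x end by an 8 mm shank. Origin: centre of the bar's underside; +x points from bar to ring, z up as it lies in the tray. The only thing with a ring. Grip it across its 22 mm width, near the ring end.
- eye (a point): Centre of the stamp's ring, 56 mm along +x from the bar's centre and 15 mm above the underside. The ring lies flat (its axis is the stamp's z): 36 mm across the wire's centre line, wire 6 mm thick, hole 30 mm, 42 mm outside.
- hook_stand: Fixed stand: grey base plate 140 x 100 x 12 (centre at x = -20), dark column 18 thick, 170 high; origin on the table under the column's axis, z up. The steel hook head is clamped on the column; its height is NOT measured: it sits up to 6 mm higher or lower than all hook, gate and nose heights given here, so find it by feel. An 8 mm bar runs from the clamp 60 mm along -x.
- hook_seat (a point): Nominal centre of the ring's wire (far side) when right down in the hook and against the nose's inner side: x = -53, y = 0, z = 157 on the stand (real height +-6; it stays with the stand, not the head). With the ring level the eye is 18 mm further along the stand's -x. The shut gate's top is 22 mm above the seat, its underside 18 mm above.
- gate (a joint): Gate angle (rad): 0 shut (level), grows as its free end is pressed down, stop 1.05. A ring held against the nose slips past at about 0.6, some 3 mm above the bottom; over about 3 mm away from the nose it cannot pass. The gate then snaps shut above the ring, which has 14 mm of play up to it. The held stamp tilts a little between the fingers under load: go by feel.
- tray: Fixed brown tray in which the stamp lies, 340 x 300, rim 22 high, its floor 6 mm above the table. Origin: centre of its underside.
- pinch_pot: Bystander: small clay bowl, 54 across, 35 high, loose in the tray. Origin: centre of its underside.
- clay_rose: Bystander: clay rose, 48 across, 35 high, loose in the tray. Origin: centre of its underside.
- clay_dish: Bystander: square clay dish 50 x 50 x 24, loose in the tray. Origin: centre of its underside.
- clay_bird: Bystander: clay figure, 40 across, 46 high, loose in the tray. Origin: centre of its underside.
- plain_stamp: Bystander: wooden block 22 x 55 x 26 without a ring, loose in the tray. Origin: centre of its underside.
- slip_jar: Bystander: clear jar, 60 across, 90 high, with a white cap, on the table. Origin: centre of its underside.
- brush: Bystander: brush lying on the table. Origin: under its middle.
- nose_tip (a point): Nominal top of the hook's nose, at x = -60, z = 188 on the stand (real height +-6): the bar (axis z = 150) turns up here, 8 mm thick. The ring goes over it from above, level, the stamp towards the stand's -x: the ring's far side goes down just inside the nose, pressing on the gate's free end; its near side stays outside the nose.
- gate_hinge (a point): Nominal hinge axis (along y) of the gate that closes the 32 mm mouth between nose and spine (8 mm upright at x = -20, top z = 183): x = -25, z = 177 on the stand (real height +-6). Steel flap, 10 wide, 5 thick at its rounded free end, 28 mm from the hinge, beside the nose. Its free end swings only down into the hook. It pushes back with about 1.5 N shut, 2 to 4 N pressed.
Not all that is in view belongs to the job. What is shaped like the stamp but orange, purple or red is not meant.

How it is judged:
On the way, in this order (a step that is already met when the one before it is completed fails the run):
1. the ring, in contact with the hook, presses the gate inward (value of joint gate above 0.4 rad and contact force between stamp and hook_stand above 0.5 N).
2. the gate has snapped shut above the ring and the ring is pulled up against it with more than 2 N (value of joint gate below 0.1 rad and z of eye in the frame of hook_stand between 0.164 and 0.184 m and horizontal distance between eye and hook_seat below 0.026 m and contact force between stamp and hook_stand above 2 N), for 0.1 s.
At the end, for the whole second after the job is handed in: The stamp hangs from the hook by its ring: gate shut (below 0.1 rad), the ring's centre below the hook's bottom bar (115 to 150 mm above the table), between the nose and the spine (x -68 to -12 mm, y within 20 mm, on the stand), the stamp released and all but still (below 0.1 m/s) (value of joint gate below 0.1 rad and x of eye in the frame of hook_stand between -0.068 and -0.012 m and y of eye in the frame of hook_stand between -0.02 and 0.02 m and z of eye in the frame of hook_stand between 0.115 and 0.15 m and linear speed of stamp below 0.1 m/s); the robot touches nothing.
It fails at once if the stamp pushes or pulls on the hook with more than 12 N (contact force between stamp and hook_stand above 12 N).
It fails at once if the gripper or arm touches the hook stand (contact force between any of the fingers, the arm and hook_stand above 1 N).
It fails at once if a bystander is moved more than 20 mm (distance of any of pinch_pot, clay_rose, clay_dish, clay_bird, plain_stamp, slip_jar, brush from where it was at the start of the episode above 0.02 m).
It also fails if it takes over 72 s, if anything falls off the work surface, if the arm or the gripper's body presses on something with over 40 N, if the wrist force passes 120 N, or if a joint passes its speed limit or range.

## Working session

There is one attempt and no reset: what is moved stays moved. The work goes in short steps, Python scripts to look and compute and a tool call to move; the robot and the scene stay as the last step left them, time stands still between calls to the robot, and variables do not carry over. Pictures are saved under pics/ and viewed, about 8 in all and at most 12, crops included, and the job is handed in when it is done.

Besides the shell and the picture viewer there is one more tool, called after "Call:" by a JSON object that holds its "method" and its "body". play_rows: Moves the arm, as the interface text tells. Shift numbers are shares of 2.5 cm and turn numbers shares of 90 degrees, none past 1 either way. Its arguments: {"type":"object","properties":{"targets":{"type":"array"},"newtons":{"type":"number"}},"required":["targets"]}

```bash
mkdir -p pics; ls; python3 - <<'E'
from bench import *
import cv2
print(get_state(), grip_point_offset)
for n in("side","top"):
    cv2.imwrite(f"pics/{n}0.png",get_image(n)); print(n,calibration(n))
E
```

```text
pics
{'time': 0.0, 'joint_positions': array([ 1.25810387,  0.32181205, -0.0700497 ,  1.45170307,  0.02260405,
        1.3707552 , -0.05690715]), 'qd': array([ 0.00051536, -0.0006991 , -0.00102339, -0.00048111, -0.00013305,
        0.00088411, -0.00127063]), 'joint_torque': array([-1.53630954e-04, -4.91288245e+01, -4.03860016e-01, -3.12527204e+01,
       -6.37090998e-02,  4.38586471e-02,  1.72943287e-04]), 'position': array([ 0.20840819, -0.61510079,  0.22145424]), 'tool_rot': array([ 0.96625125,  1.34790027, -0.96458037]), 'ft_force': array([-0.19024359,  0.81870453,  0.14217597]), 'torque': array([-0.0385019 ,  0.03865694,  0.00992224]), 'grip_width': 1.0015285382187054} 0.0187
side {'fx': 566.734812031842, 'fy': 566.734812031842, 'cx': 311.0067429958021, 'cy': 230.2436233282933, 'dist_coeffs': array([-0.04058336,  0.        ,  0.        ,  0.        ,  0.        ]), 'rvec': array([ 2.12405811, -0.11341291,  0.05429093]), 'tvec': array([-0.60687175,  0.09738284,  1.27589794])}
top {'fx': 512.0255184270933, 'fy': 512.0255184270933, 'cx': 314.5210411650556, 'cy': 238.14968491235112, 'dist_coeffs': array([0.04699648, 0.        , 0.        , 0.        , 0.        ]), 'rvec': array([ 2.19772425, -2.14933525,  0.13476977]), 'tvec': array([-0.13012842,  0.58752774,  1.26591497])}
```

View pics/top0.png

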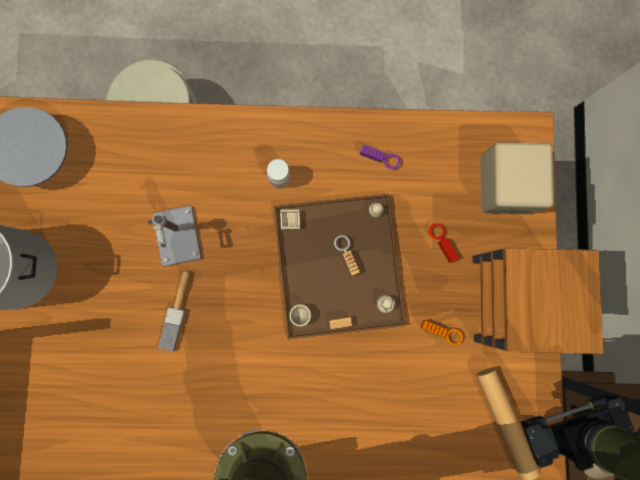

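View pics/side0.png

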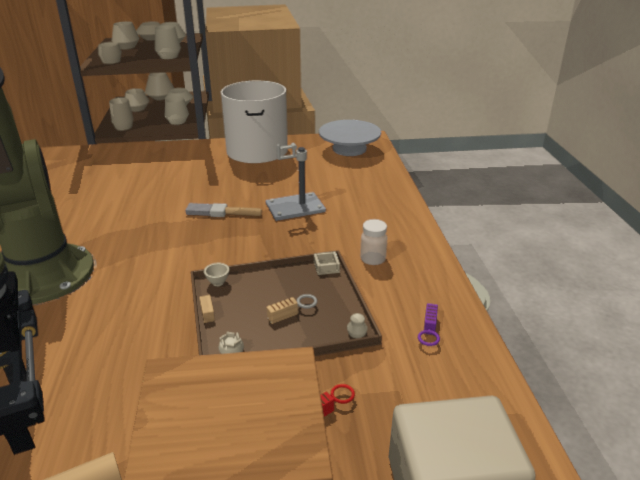

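The top view shows the stamp ring at about (343,243) with its bar at (350,262), and the stand at about (177,235). The side view has the ring at (307,302) and the hook at about (290,153). Next I'll make an enlarged mosaic.

```bash
python3 - <<'E'
import cv2,numpy as np
t=cv2.imread("pics/top0.png");s=cv2.imread("pics/side0.png")
def c(im,x,y,w,h,f):return cv2.resize(im[y:y+h,x:x+w],None,fx=f,fy=f,interpolation=cv2.INTER_CUBIC)
a=c(t,145,200,66,50+16,6);a=cv2.resize(t[200:270,145:211],(396,420),interpolation=2)  # x6
b=cv2.resize(t[228:283,325:365],(320,440)[:2],interpolation=2) # x8
d=cv2.resize(s[140:220,260:330],(350,400),interpolation=2)
A=np.zeros((600,800,3),np.uint8);A[:420,:396]=a;A[:440,400:720]=b
cv2.imwrite("pics/m1.png",A);cv2.imwrite("pics/m2.png",cv2.resize(s[140:222,255:335],(560,574),interpolation=2))
E
```

```text
(no output)
```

View pics/m1.png

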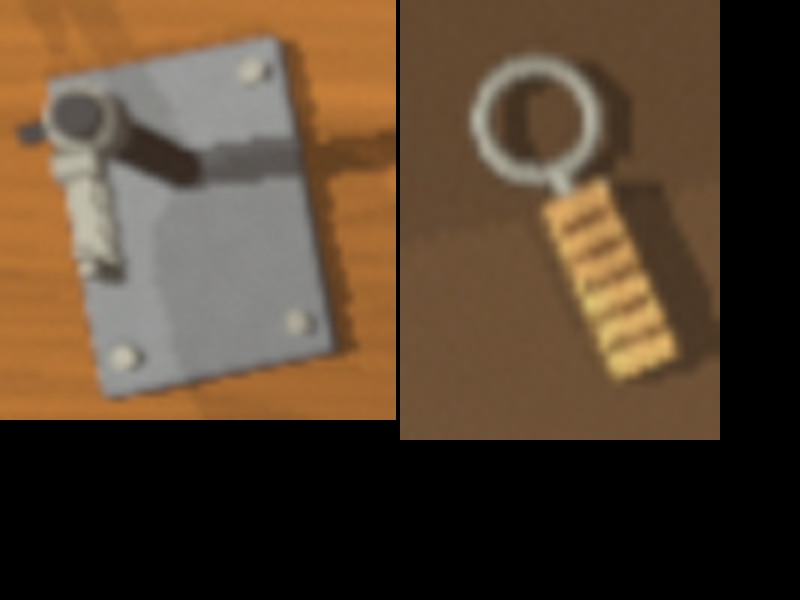

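View pics/m2.png

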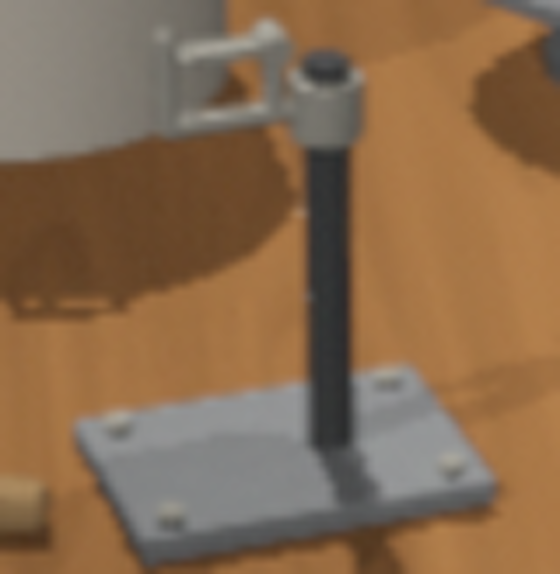

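```bash
cat > h.py <<'E'
import numpy as np,cv2
from scipy.optimize import least_squares
from scipy.spatial.transform import Rotation as R
from bench import *
C={n:calibration(n) for n in("side","top")}
def proj(n,P):
    c=C[n];K=np.array([[c['fx'],0,c['cx']],[0,c['fy'],c['cy']],[0,0,1]])
    return cv2.projectPoints(np.atleast_2d(P).astype(float),c['rvec'],c['tvec'],K,c['dist_coeffs'])[0][:,0]
def crop(p,off,s): return np.array(off)+(np.array(p,float)+.5)/s-.5
def pose(q,P): P=np.atleast_2d(P); return np.c_[R.from_euler('z',q[2]).apply(P)[:,:2]+q[:2],P[:,2]]
E
python3 - <<'E'
from h import *
# stand
tl=[(48,80),(278,38),(332,350),(107,397),(78,117)]
Pt=np.array([[50,50,12],[50,-50,12],[-90,-50,12],[-90,50,12],[0,0,170]])/1e3
print("check handedness below")
ps=[(78,424),(412,368),(495,487),(325,60)]
mt=crop(tl,(145,200),6); ms=crop(ps,(255,140),7)
for sgn in(1,-1):
    P=Pt*[1,sgn,1]; S=np.array([[-90,sgn*50,12],[50,sgn*50,12],[50,-sgn*50,12],[0,0,170]])/1e3
    for S in (S,S*[1,-1,1]):
      for y0 in (0,1.6,3.1,-1.6):
        f=lambda q:np.r_[(proj("top",pose(q,P))-mt).ravel(),(proj("side",pose(q,S))-ms).ravel()]
        r=least_squares(f,[.5,.2,y0])
        if r.cost<60: print(sgn,r.x,r.cost,np.round(r.fun,1).tolist());q=r.x
print("stand",q)
f=lambda d:(proj("side",pose(q,[-.060,0,.188+d[0]]))-crop((165,30),(255,140),7)).ravel()
r=least_squares(f,[0]);print("dh nose",r.x,r.fun)
for d in(-.006,0,.006):print(d,(proj("side",pose(q,[[-.06,0,.188+d],[-.06,0,.150+d],[-.02,0,.15+d],[-.02,0,.183+d]]))+.5-[255,140])*7-.5)
print((proj("top",pose(q,[[-.06,0,.188],[0,0,.17]]))+.5-[145,200])*6-.5)
# stamp
b=crop([(136,119)],(325,228),8)
E4=[(142,208),(207,180),(278,352),(222,382)]
me=crop(E4,(325,228),8)
Q=np.array([[30,11,30],[30,-11,30],[-30,-11,30],[-30,11,30]])/1e3
for y0 in(0,1.6,3.1,-1.6):
    f=lambda p:np.r_[2*(proj("top",pose(p,[.056,0,.021]))-b).ravel(),(proj("top",pose(p,Q+[0,0,.006]))-me).ravel()]
    r=least_squares(f,[.5,-.1,y0]);print("stamp",r.x,r.cost,np.round(r.fun,1).tolist())
    if r.cost<20:p=r.x
print("eye",pose(p,[.056,0,.021]),proj("side",pose(p,[[.056,0,.021],[0,0,.036]])))
s=get_state();print(R.from_rotvec(s['tool_rot']).as_matrix())
E
```

```text
check handedness below
1 [0.61061027 0.23941208 0.21891807] 3.2043851095156013 [0.1, -0.2, 0.6, -0.6, 1.1, 0.6, -0.6, 0.5, 0.1, -0.1, -0.9, -0.9, 0.2, -0.8, 0.5, -1.0, 0.1, -0.1]
1 [0.61061027 0.23941208 0.21891809] 3.2043851095159273 [0.1, -0.2, 0.6, -0.6, 1.1, 0.6, -0.6, 0.5, 0.1, -0.1, -0.9, -0.9, 0.2, -0.8, 0.5, -1.0, 0.1, -0.1]
1 [0.61061027 0.23941208 0.21891813] 3.2043851095229914 [0.1, -0.2, 0.6, -0.6, 1.1, 0.6, -0.6, 0.5, 0.1, -0.1, -0.9, -0.9, 0.2, -0.8, 0.5, -1.0, 0.1, -0.1]
1 [0.61061027 0.23941208 0.218918  ] 3.204385109529544 [0.1, -0.2, 0.6, -0.6, 1.1, 0.6, -0.6, 0.5, 0.1, -0.1, -0.9, -0.9, 0.2, -0.8, 0.5, -1.0, 0.1, -0.1]
stand [0.61061027 0.23941208 0.218918  ]
dh nose [0.00203632] [-0.09558191  0.00374293]
-0.006 [[165.14772361  50.87844537]
 [168.95285963 147.86338606]
 [274.45272603 132.56577163]
 [272.43752742  48.93386283]]
0 [[164.53829798  35.32137994]
 [168.35825133 132.7250913 ]
 [274.08954258 117.50554572]
 [272.06644044  33.51563136]]
0.006 [[163.92649181  19.69682323]
 [167.76133301 117.52165868]
 [273.72493775 102.38103849]
 [271.69389372  18.03112461]]
[[ 91.68228148 267.91175962]
 [ 78.54804387 116.5122389 ]]
stamp [ 0.53066127 -0.21017594  0.42981634] 0.5297578101907449 [0.2, 0.4, -0.1, -0.4, -0.3, -0.3, 0.5, 0.0, -0.5, -0.2]
stamp [ 0.53066127 -0.21017594  0.42981633] 0.529757810190832 [0.2, 0.4, -0.1, -0.4, -0.3, -0.3, 0.5, 0.0, -0.5, -0.2]
stamp [ 0.53066127 -0.21017594  0.42981633] 0.5297578101907519 [0.2, 0.4, -0.1, -0.4, -0.3, -0.3, 0.5, 0.0, -0.5, -0.2]
stamp [ 0.53066127 -0.21017594  0.42981634] 0.5297578101907423 [0.2, 0.4, -0.1, -0.4, -0.3, -0.3, 0.5, 0.0, -0.5, -0.2]
eye [[ 0.58156764 -0.18684052  0.021     ]] [[306.45075011 300.21616375]
 [281.97286877 303.46699797]]
[[-6.82482415e-04  9.47065678e-01  3.21039151e-01]
 [ 1.60209737e-03  3.21039849e-01 -9.47064332e-01]
 [-9.99998484e-01 -1.32018773e-04 -1.73639548e-03]]
```

```bash
python3 - <<'E'
from h import *
def tri(t,s):
    f=lambda P:np.r_[(proj("top",P)-t).ravel(),(proj("side",P)-s).ravel()]
    r=least_squares(f,[.5,0,.1]);return r.x.round(3),r.fun.round(1)
print("rack lo-x",tri((505,352),(145,358)),"hi-x",tri((507,250),(315,350)))
print(proj("top",[[.209,-.615,.22],[.549,-.202,.22]]))
E
```

```text
rack lo-x (array([ 0.336, -0.524,  0.215]), array([ 0. ,  0.4,  0.3, -0. ])) hi-x (array([ 0.56 , -0.533,  0.215]), array([ 0.1, -2.4, -1.5,  0.2]))
[[552.03502961 416.61752429]
 [354.84126682 248.7259491 ]]
```

Call:
{"method": "play_rows", "body": {"targets": [{"claw": 0,"linear": [-1,0,0],"rotation": [-0.066,0,0]},{"claw": 0,"linear": [-1,0,0],"rotation": [0,0,0]},{"claw": 0,"linear": [-0.8,0.4,-0.3],"rotation": [0,0,0]},{"claw": 0,"linear": [0,0.9,-0.6],"rotation": [0,0,0]},{"claw": 0,"linear": [0,0.9,-0.6],"rotation": [0,0,0]},{"claw": 0,"linear": [0,0.9,-0.6],"rotation": [0,0,0]},{"claw": 0,"linear": [0,0.9,-0.6],"rotation": [0,0,0]},{"claw": 0,"linear": [0,0.9,-0.6],"rotation": [0,0,0]},{"claw": 0,"linear": [0,0.9,-0.6],"rotation": [0,0,0]},{"claw": 0,"linear": [0,0.9,-0.6],"rotation": [0,0,0]}], "newtons": 40}}

```text
time: 0.93
position: [0.3093, -0.4395, 0.2874]
tool_rot: [0.899, 1.394, -0.892]
ft_force: [1.1, 0.7, -0.0]
grip_width: 0.997
```

```bash
cat >> h.py <<'E'
STAND=np.array([0.61061,0.23941,0.21892]); STAMP=np.array([0.53066,-0.21018,0.42982])
def rem(target,yaw):
    s=get_state();M=R.from_rotvec(s['tool_rot']);d=M.inv().apply(np.array(target)-s['position'])
    c,n=np.cos(yaw),np.sin(yaw);G=R.from_matrix(np.array([[0,c,n],[0,n,-c],[-1,0,0]]))
    print("t",round(s['time'],2),"pos",s['position'].round(4),"shift/25mm",(d/.025).round(2),"rot/90",((M.inv()*G).as_rotvec()/(np.pi/2)).round(3),"F",s['ft_force'].round(2),"w",round(s['grip_width'],3))
E
python3 - <<'E'
from h import *
rem([.5489,-.2019,.10],.4298)
E
```

```text
t 0.93 pos [ 0.3093 -0.4395  0.2874] shift/25mm [ 7.51 12.66 -4.65] rot/90 [-0.006 -0.009  0.002] F [ 1.1   0.66 -0.03] w 0.997
```

Call:
{"method": "play_rows", "body": {"targets": [{"claw": 0,"linear": [0,1,-0.37],"rotation": [0,0,0]},{"claw": 0,"linear": [0,1,-0.37],"rotation": [0,0,0]},{"claw": 0,"linear": [0,1,-0.37],"rotation": [0,0,0]},{"claw": 0,"linear": [0,1,-0.37],"rotation": [0,0,0]},{"claw": 0,"linear": [0.8,1,-0.37],"rotation": [0,0,0]},{"claw": 0,"linear": [0.8,1,-0.37],"rotation": [0,0,0]},{"claw": 0,"linear": [0.8,1,-0.37],"rotation": [0,0,0]},{"claw": 0,"linear": [0.8,1,-0.37],"rotation": [0,0,0]},{"claw": 0,"linear": [0.8,1,-0.37],"rotation": [0,0,0]},{"claw": 0,"linear": [0.8,1,-0.37],"rotation": [0,0,0]}]}}

```text
time: 1.77
position: [0.5063, -0.2416, 0.1663]
tool_rot: [0.898, 1.385, -0.895]
ft_force: [0.5, -0.1, -1.0]
grip_width: 1.0
```

```bash
python3 - <<'E'
from h import *
rem([.5489,-.2019,.08],.4298)
E
```

```text
t 1.77 pos [ 0.5063 -0.2416  0.1663] shift/25mm [ 3.45  2.21 -0.73] rot/90 [-0.007 -0.004  0.001] F [ 0.46 -0.12 -1.01] w 1.0
```

Call:
{"method": "play_rows", "body": {"targets": [{"claw": 0,"linear": [0.8,0.8,-0.25],"rotation": [-0.007,-0.004,0]},{"claw": 0,"linear": [0.8,0.8,-0.25],"rotation": [0,0,0]},{"claw": 0,"linear": [0.8,0.5,-0.2],"rotation": [0,0,0]},{"claw": 0,"linear": [0.5,0,0],"rotation": [0,0,0]},{"claw": 0,"linear": [0,0,0],"rotation": [0,0,0]}]}}

```text
time: 2.18
position: [0.5486, -0.1914, 0.0837]
tool_rot: [0.881, 1.398, -0.878]
ft_force: [-0.1, -0.9, 0.2]
grip_width: 1.0
```

```bash
python3 - <<'E'
from h import *
rem([.5489,-.2019,.009],.4298)
im=get_image("top");cv2.imwrite("pics/t2.png",cv2.resize(im[200:300,300:400],(600,600),interpolation=2))
E
```

```text
t 2.18 pos [ 0.5486 -0.1914  0.0837] shift/25mm [ 2.98 -0.16  0.42] rot/90 [ 0.008 -0.007  0.003] F [-0.11 -0.93  0.16] w 1.0
```

View pics/t2.png

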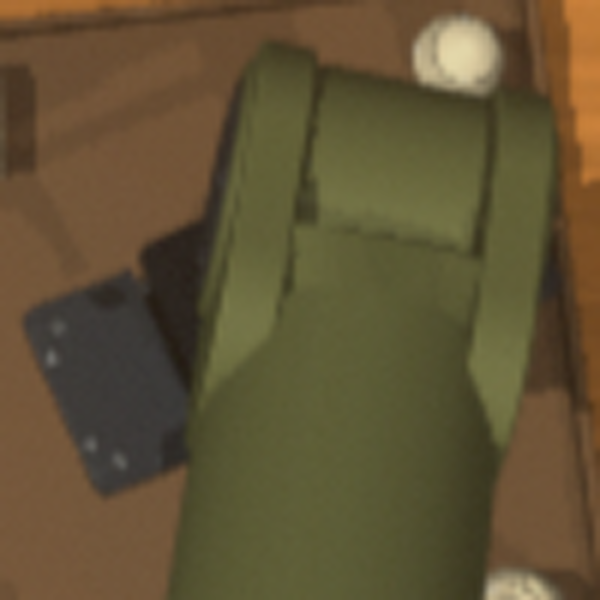

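The arm hides the stamp from above in this view, so the fitted pose has to stand. I'll correct the offset and descend.

Call:
{"method": "play_rows", "body": {"targets": [{"claw": 0,"linear": [0,-0.16,0.42],"rotation": [0.008,-0.007,0.003]},{"claw": 0,"linear": [0.7,0,0],"rotation": [0,0,0]},{"claw": 0,"linear": [0.7,0,0],"rotation": [0,0,0]},{"claw": 0,"linear": [0.6,0,0],"rotation": [0,0,0]},{"claw": 0,"linear": [0.4,0,0],"rotation": [0,0,0]},{"claw": 0,"linear": [0,0,0],"rotation": [0,0,0]}]}}

```text
time: 2.73
position: [0.5531, -0.2143, 0.0304]
tool_rot: [0.892, 1.36, -0.896]
ft_force: [-0.5, -0.1, -0.0]
grip_width: 0.998
```

```bash
python3 - <<'E'
from h import *
rem([.5489,-.2019,.009],.4298)
E
```

```text
t 2.73 pos [ 0.5531 -0.2143  0.0304] shift/25mm [ 0.85  0.04 -0.54] rot/90 [-0.008  0.011 -0.005] F [-0.52 -0.11 -0.02] w 0.998
```

Call:
{"method": "play_rows", "body": {"targets": [{"claw": 0,"linear": [0,0,0],"rotation": [0,0,0]},{"claw": 0,"linear": [0,0,0],"rotation": [0,0,0]}]}}

```text
time: 2.9
position: [0.5534, -0.2168, 0.0321]
tool_rot: [0.893, 1.356, -0.899]
ft_force: [0.4, -0.1, 0.1]
grip_width: 0.998
```

```bash
python3 - <<'E'
from h import *
for i in range(3):
    rem([.5489,-.2019,.009],.4298); get_image("top")
E
```

```text
t 2.9 pos [ 0.5534 -0.2168  0.0321] shift/25mm [ 0.91  0.07 -0.63] rot/90 [-0.01   0.012 -0.005] F [ 0.43 -0.1   0.07] w 0.998
t 2.95 pos [ 0.5537 -0.217   0.0325] shift/25mm [ 0.93  0.06 -0.65] rot/90 [-0.01   0.013 -0.006] F [-0.11  0.6  -0.22] w 1.002
t 3.0 pos [ 0.5539 -0.2166  0.0325] shift/25mm [ 0.93  0.05 -0.64] rot/90 [-0.009  0.013 -0.006] F [-0.64 -0.37  0.02] w 0.999
```

Call:
{"method": "play_rows", "body": {"targets": [{"claw": 0,"linear": [0,0,-0.3],"rotation": [-0.005,0.007,-0.003]},{"claw": 0,"linear": [0,0,-0.3],"rotation": [-0.005,0.007,-0.003]},{"claw": 0,"linear": [0,0,0],"rotation": [0,0,0]},{"claw": 0,"linear": [0,0,0],"rotation": [0,0,0]}]}}

```text
time: 3.38
position: [0.5483, -0.2006, 0.0339]
tool_rot: [0.886, 1.386, -0.882]
ft_force: [-0.2, -0.2, 0.1]
grip_width: 0.998
```

```bash
python3 - <<'E'
from h import *
for i in range(2):
    rem([.5489,-.2019,.009],.4298); get_image("top")
E
```

```text
t 3.38 pos [ 0.5483 -0.2006  0.0339] shift/25mm [1.   0.   0.06] rot/90 [ 0.003 -0.002 -0.   ] F [-0.18 -0.18  0.09] w 0.998
t 3.43 pos [ 0.5483 -0.2004  0.0339] shift/25mm [ 0.99 -0.    0.07] rot/90 [ 0.003 -0.002 -0.   ] F [-0.06  0.12  0.11] w 1.0
```

Call:
{"method": "play_rows", "body": {"targets": [{"claw": 0,"linear": [0.3,0,0.03],"rotation": [0,0,0]},{"claw": 0,"linear": [0.3,0,0.03],"rotation": [0,0,0]},{"claw": 0,"linear": [0.2,0,0],"rotation": [0,0,0]},{"claw": 0,"linear": [0.1,0,0],"rotation": [0,0,0]},{"claw": 0,"linear": [0,0,0],"rotation": [0,0,0]},{"claw": 0,"linear": [0,0,0],"rotation": [0,0,0]}]}}

```text
time: 3.98
position: [0.5481, -0.2025, 0.0076]
tool_rot: [0.886, 1.388, -0.884]
ft_force: [-1.0, -0.4, -0.0]
grip_width: 0.999
```

```bash
python3 - <<'E'
from h import *
rem([.5489,-.2019,.009],.4298)
E
```

```text
t 3.98 pos [ 0.5481 -0.2025  0.0076] shift/25mm [-0.06  0.04 -0.01] rot/90 [ 0.002 -0.003  0.001] F [-1.01 -0.37 -0.03] w 0.999
```

Call:
{"method": "play_rows", "body": {"targets": [{"claw": 1,"linear": [-0.05,0,0],"rotation": [0,0,0]},{"claw": 1,"linear": [0,0,0],"rotation": [0,0,0]},{"claw": 1,"linear": [0,0,0],"rotation": [0,0,0]},{"claw": 1,"linear": [0,0,0],"rotation": [0,0,0]},{"claw": 1,"linear": [0,0,0],"rotation": [0,0,0]},{"claw": 1,"linear": [0,0,0],"rotation": [0,0,0]},{"claw": 1,"linear": [0,0,0],"rotation": [0,0,0]},{"claw": 1,"linear": [0,0,0],"rotation": [0,0,0]}]}}

```text
time: 4.65
position: [0.5488, -0.2028, 0.0099]
tool_rot: [0.887, 1.386, -0.883]
ft_force: [-0.6, 1.3, 0.5]
grip_width: 0.479
```

```bash
python3 - <<'E'
from h import *
rem([.5489,-.2019,.009],.4298)
E
```

```text
t 4.65 pos [ 0.5488 -0.2028  0.0099] shift/25mm [ 0.04  0.02 -0.03] rot/90 [ 0.002 -0.002 -0.   ] F [-0.63  1.34  0.46] w 0.479
```

Call:
{"method": "play_rows", "body": {"targets": [{"claw": 1,"linear": [0,0,0],"rotation": [0,0,0]},{"claw": 1,"linear": [0,0,0],"rotation": [0,0,0]},{"claw": 1,"linear": [0,0,0],"rotation": [0,0,0]},{"claw": 1,"linear": [0,0,0],"rotation": [0,0,0]},{"claw": 1,"linear": [0,0,0],"rotation": [0,0,0]},{"claw": 1,"linear": [0,0,0],"rotation": [0,0,0]},{"claw": 1,"linear": [0,0,0],"rotation": [0,0,0]}]}}

```text
time: 5.23
position: [0.5489, -0.2028, 0.01]
tool_rot: [0.887, 1.386, -0.883]
ft_force: [0.2, -0.3, 0.3]
grip_width: 0.245
```

```bash
python3 - <<'E'
from h import *
rem([.5489,-.2019,.009],.4298)
E
```

```text
t 5.23 pos [ 0.5489 -0.2028  0.01  ] shift/25mm [ 0.04  0.02 -0.03] rot/90 [ 0.002 -0.002 -0.   ] F [ 0.19 -0.3   0.31] w 0.245
```

Call:
{"method": "play_rows", "body": {"targets": [{"claw": 1,"linear": [-0.4,0,0],"rotation": [0,0,0]},{"claw": 1,"linear": [-0.8,0,0],"rotation": [0,0,0]},{"claw": 1,"linear": [-1,0,0],"rotation": [0,0,0]},{"claw": 1,"linear": [-1,0,0],"rotation": [0,0,0]},{"claw": 1,"linear": [-1,0,0],"rotation": [0,0,0]},{"claw": 1,"linear": [-1,0,0],"rotation": [0,0,0]},{"claw": 1,"linear": [-1,0,0],"rotation": [0,0,0]},{"claw": 1,"linear": [-1,0,0],"rotation": [0,0,0]},{"claw": 1,"linear": [-1,0,0],"rotation": [0,0,0]},{"claw": 1,"linear": [-0.5,0,0],"rotation": [0,0,0]}]}}

```text
time: 6.07
position: [0.5452, -0.2011, 0.238]
tool_rot: [0.885, 1.397, -0.884]
ft_force: [0.3, -0.4, -0.3]
grip_width: 0.249
```

```bash
python3 - <<'E'
from h import *
rem([.5062,.2162,.25],.2189)
E
```

```text
t 6.07 pos [ 0.5452 -0.2011  0.238 ] shift/25mm [ -0.34   5.62 -15.8 ] rot/90 [ 0.138 -0.006  0.004] F [ 0.29 -0.37 -0.27] w 0.249
```

Call:
{"method": "play_rows", "body": {"targets": [{"claw": 1,"linear": [-0.3,0,0],"rotation": [0.07,0,0]},{"claw": 1,"linear": [-0.3,0,0],"rotation": [0.07,0,0]},{"claw": 1,"linear": [0,0,-0.5],"rotation": [0,0,0]},{"claw": 1,"linear": [0,0.13,-1],"rotation": [0,0,0]},{"claw": 1,"linear": [0,0.13,-1],"rotation": [0,0,0]},{"claw": 1,"linear": [0,0.13,-1],"rotation": [0,0,0]},{"claw": 1,"linear": [0,0.13,-1],"rotation": [0,0,0]},{"claw": 1,"linear": [0,0.13,-1],"rotation": [0,0,0]},{"claw": 1,"linear": [0,0.13,-1],"rotation": [0,0,0]},{"claw": 1,"linear": [0,0.13,-1],"rotation": [0,0,0]}]}}

```text
time: 6.9
position: [0.5242, -0.0058, 0.2608]
tool_rot: [1.044, 1.31, -1.047]
ft_force: [0.6, 0.7, -0.4]
grip_width: 0.251
```

```bash
python3 - <<'E'
from h import *
rem([.5062,.2162,.25],.2189)
E
```

```text
t 6.9 pos [ 0.5242 -0.0058  0.2608] shift/25mm [ 0.45  1.25 -8.82] rot/90 [ 0.001 -0.002  0.002] F [ 0.59  0.65 -0.35] w 0.251
```

Call:
{"method": "play_rows", "body": {"targets": [{"claw": 1,"linear": [0.05,0.16,-1],"rotation": [0,0,0]},{"claw": 1,"linear": [0.05,0.16,-1],"rotation": [0,0,0]},{"claw": 1,"linear": [0.05,0.16,-1],"rotation": [0,0,0]},{"claw": 1,"linear": [0,0.16,-1],"rotation": [0,0,0]},{"claw": 1,"linear": [0,0.16,-1],"rotation": [0,0,0]},{"claw": 1,"linear": [0,0.1,-1],"rotation": [0,0,0]},{"claw": 1,"linear": [0,0.1,-0.8],"rotation": [0,0,0]},{"claw": 1,"linear": [0,0,-0.3],"rotation": [0,0,0]},{"claw": 1,"linear": [0,0,0],"rotation": [0,0,0]},{"claw": 1,"linear": [0,0,0],"rotation": [0,0,0]}]}}

```text
time: 7.73
position: [0.4913, 0.1969, 0.2551]
tool_rot: [1.001, 1.335, -1.013]
ft_force: [-0.7, 0.3, -0.9]
grip_width: 0.246
```

```bash
python3 - <<'E'
from h import *
rem([.5062,.2162,.25],.2189)
E
```

```text
t 7.73 pos [0.4913 0.1969 0.2551] shift/25mm [ 0.2   0.79 -0.58] rot/90 [ 0.034 -0.002  0.007] F [-0.71  0.32 -0.92] w 0.246
```

Call:
{"method": "play_rows", "body": {"targets": [{"claw": 1,"linear": [0,0.25,-0.15],"rotation": [0.012,0,0.003]},{"claw": 1,"linear": [0,0.25,-0.15],"rotation": [0.012,0,0.003]},{"claw": 1,"linear": [0,0.2,-0.15],"rotation": [0.01,0,0]},{"claw": 1,"linear": [0,0,0],"rotation": [0,0,0]},{"claw": 1,"linear": [0,0,0],"rotation": [0,0,0]},{"claw": 1,"linear": [0,0,0],"rotation": [0,0,0]}]}}

```text
time: 8.23
position: [0.5069, 0.2025, 0.2538]
tool_rot: [1.048, 1.302, -1.058]
ft_force: [0.1, -0.9, -0.4]
grip_width: 0.245
```

```bash
cat >> h.py <<'E'
def st():
    s=get_state();M=R.from_rotvec(s['tool_rot']);r=R.from_euler('z',-STAND[2])
    p=r.apply(s['position']-[STAND[0],STAND[1],0]);e=r.apply(s['position']+M.apply([-.011,.036,0])-[STAND[0],STAND[1],0])
    print("stand tcp mm",(p*1e3).round(1),"eye",(e*1e3).round(1),"F(stand)",r.apply(s['ft_force']).round(2))
    rem([.5062,.2162,.25],.2189)
E
python3 - <<'E'
from h import *
st()
im=get_image("side");t=get_image("top")
A=np.zeros((600,800,3),np.uint8)
A[:560,:490]=cv2.resize(im[110:190,240:310],(490,560),interpolation=2)
A[:455,495:800]=cv2.resize(t[185:276,140:201],(305,455),interpolation=2)
cv2.imwrite("pics/m3.png",A)
e=get_state();M=R.from_rotvec(e['tool_rot']);eye=e['position']+M.apply([-.011,.036,0])
print("pred eye crop",(proj("side",eye)+.5-[240,110])*7-.5)
E
```

```text
stand tcp mm [-109.3  -13.5  253.8] eye [-73.2 -13.7 264.6] F(stand) [-0.08 -0.94 -0.42]
t 8.23 pos [0.5069 0.2025 0.2538] shift/25mm [ 0.15  0.09 -0.54] rot/90 [-0.005  0.002  0.003] F [ 0.13 -0.93 -0.42] w 0.245
pred eye crop [[235.08117915  58.26818993]]
```

View pics/m3.png

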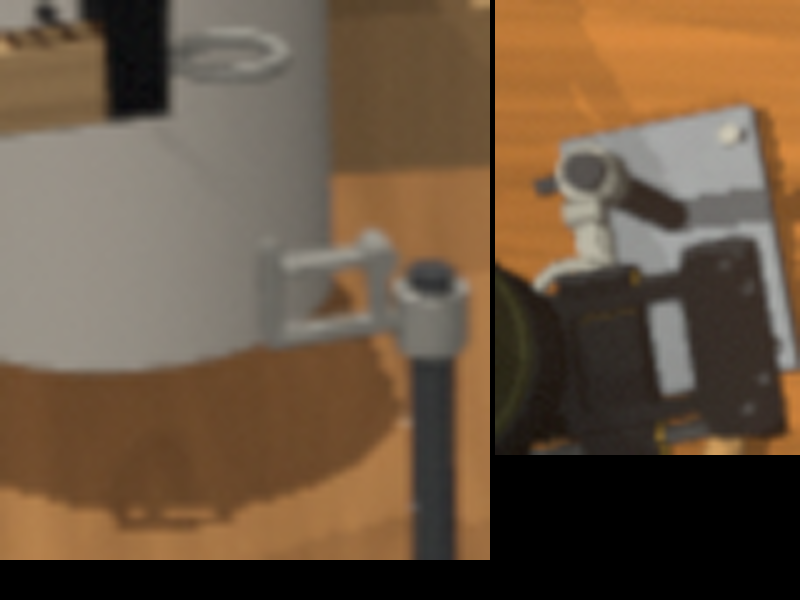

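The ring is level at about (230,55) in the side crop, within 1-2 mm of the prediction at (235,58). The nose top is at (268,240). Next I'll centre the ring above the nose.

Call:
{"method": "play_rows", "body": {"targets": [{"claw": 1,"linear": [0.4,0.1,-0.25],"rotation": [-0.005,0,0]},{"claw": 1,"linear": [0.4,0.1,-0.25],"rotation": [0,0,0]},{"claw": 1,"linear": [0.2,0,0],"rotation": [0,0,0]},{"claw": 1,"linear": [0,0,0],"rotation": [0,0,0]},{"claw": 1,"linear": [0,0,0],"rotation": [0,0,0]},{"claw": 1,"linear": [0,0,0],"rotation": [0,0,0]}]}}

```text
time: 8.83
position: [0.5081, 0.2165, 0.2249]
tool_rot: [1.039, 1.306, -1.052]
ft_force: [0.7, 0.1, -0.8]
grip_width: 0.248
```

```bash
python3 - <<'E'
from h import *
st()
E
```

```text
stand tcp mm [-1.050e+02 -1.000e-01  2.249e+02] eye [-68.9   0.  235.6] F(stand) [ 0.69 -0.04 -0.78]
t 8.83 pos [0.5081 0.2165 0.2249] shift/25mm [-1.   -0.09  0.  ] rot/90 [0.001 0.003 0.004] F [ 0.68  0.11 -0.78] w 0.248
```

Call:
{"method": "play_rows", "body": {"targets": [{"claw": 1,"linear": [0.4,0.05,0],"rotation": [0,0.003,0.004]},{"claw": 1,"linear": [0.4,0.05,0],"rotation": [0,0,0]},{"claw": 1,"linear": [0.3,0,0],"rotation": [0,0,0]},{"claw": 1,"linear": [0.2,0,0],"rotation": [0,0,0]},{"claw": 1,"linear": [0,0,0],"rotation": [0,0,0]},{"claw": 1,"linear": [0,0,0],"rotation": [0,0,0]},{"claw": 1,"linear": [0,0,0],"rotation": [0,0,0]}]}}

```text
time: 9.42
position: [0.5111, 0.2171, 0.191]
tool_rot: [1.046, 1.305, -1.045]
ft_force: [0.2, -0.3, -0.2]
grip_width: 0.248
```

```bash
python3 - <<'E'
from h import *
st()
im=get_image("side");t=get_image("top")
A=np.zeros((560,800,3),np.uint8)
A[:500,:500]=cv2.resize(im[130:180,255:305],(500,500),interpolation=2)
A[:300,500:800]=cv2.resize(t[205:255,140:190],(300,300),interpolation=2)
cv2.imwrite("pics/m4.png",A);st()
E
```

```text
stand tcp mm [-1.02e+02 -1.00e-01  1.91e+02] eye [-6.60e+01 -1.00e-01  2.02e+02] F(stand) [ 0.14 -0.33 -0.16]
t 9.42 pos [0.5111 0.2171 0.191 ] shift/25mm [-2.36 -0.2  -0.01] rot/90 [ 0.001 -0.    -0.   ] F [ 0.21 -0.3  -0.16] w 0.248
stand tcp mm [-1.017e+02 -1.000e-01  1.913e+02] eye [-65.8  -0.  202.3] F(stand) [-0.9   0.42 -0.37]
t 9.52 pos [0.5113 0.2172 0.1913] shift/25mm [-2.35 -0.21 -0.  ] rot/90 [ 0.001 -0.    -0.001] F [-0.97  0.21 -0.37] w 0.248
```

View pics/m4.png

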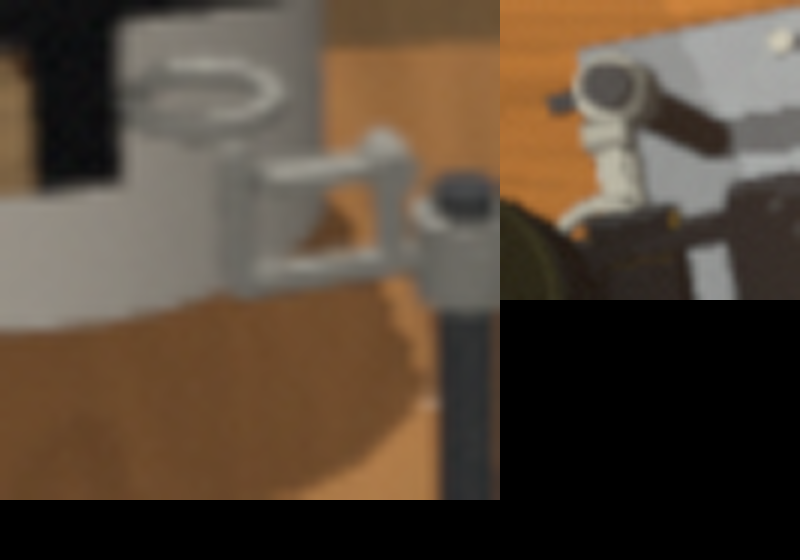

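```bash
python3 - <<'E'
from h import *
for ex in(-66,-68,-70):
    a=np.arange(0,6.3,.02);P=np.c_[(ex+21*np.cos(a)),21*np.sin(a),0*a+202.3]/1e3
    q=(proj("side",pose(STAND,P))+.5-[255,130])*10-.5
    print(ex,q.min(0),q.max(0))
print((proj("side",pose(STAND,[[-.06,0,.1895],[-.064,0,.1895],[-.056,0,.1895],[-.02,0,.1845]]))+.5-[255,130])*10-.5)
E
```

```text
-66 [125.17854078  67.81485955] [294.50467273 133.948806  ]
-68 [117.36622107  68.83768977] [286.76234526 135.02347716]
-70 [109.54815552  69.86141818] [279.01425035 136.09910157]
[[235.05031546 145.10578458]
 [219.60018376 147.22362939]
 [250.47768935 142.99161755]
 [388.74738967 142.57584355]]
```

The side crop shows the ring's right edge at x≈287 and the nose at ≈237. That puts the true eye at about −68 mm, 2 mm back from the computed value. I'll lower over the nose next.

Call:
{"method": "play_rows", "body": {"targets": [{"claw": 1,"linear": [0.2,0,0],"rotation": [0,0,0]},{"claw": 1,"linear": [0.2,0,0],"rotation": [0,0,0]},{"claw": 1,"linear": [0.1,0,0],"rotation": [0,0,0]},{"claw": 1,"linear": [0,0,0],"rotation": [0,0,0]},{"claw": 1,"linear": [0,0,0],"rotation": [0,0,0]}]}}

```text
time: 9.93
position: [0.5118, 0.2175, 0.1783]
tool_rot: [1.047, 1.304, -1.043]
ft_force: [0.3, -0.0, -1.4]
grip_width: 0.251
```

```bash
python3 - <<'E'
from h import *
st()
E
```

```text
stand tcp mm [-1.012e+02  1.000e-01  1.783e+02] eye [-6.520e+01  1.000e-01  1.894e+02] F(stand) [ 0.25 -0.1  -1.42]
t 9.93 pos [0.5118 0.2175 0.1783] shift/25mm [-2.87 -0.22 -0.  ] rot/90 [ 0.001 -0.    -0.002] F [ 0.27 -0.04 -1.42] w 0.251
```

Call:
{"method": "play_rows", "body": {"targets": [{"claw": 1,"linear": [0.1,0,0],"rotation": [0,0,0]},{"claw": 1,"linear": [0.06,0,0],"rotation": [0,0,0]},{"claw": 1,"linear": [0,0,0],"rotation": [0,0,0]},{"claw": 1,"linear": [0,-0.06,0],"rotation": [0,0,0]},{"claw": 1,"linear": [0,-0.05,0],"rotation": [0,0,0]},{"claw": 1,"linear": [0,0,0],"rotation": [0,0,0]}]}}

```text
time: 10.43
position: [0.5089, 0.2169, 0.1739]
tool_rot: [1.047, 1.304, -1.043]
ft_force: [-0.5, -0.6, 0.6]
grip_width: 0.252
```

```bash
python3 - <<'E'
from h import *
st()
E
```

```text
stand tcp mm [-1.042e+02  1.000e-01  1.739e+02] eye [-68.2   0.2 185. ] F(stand) [-0.63 -0.52  0.62]
t 10.43 pos [0.5089 0.2169 0.1739] shift/25mm [-3.04 -0.1   0.  ] rot/90 [ 0.001 -0.    -0.002] F [-0.5  -0.65  0.62] w 0.252
```

Call:
{"method": "play_rows", "body": {"targets": [{"claw": 1,"linear": [0,-0.05,0],"rotation": [0,0,0]},{"claw": 1,"linear": [0,-0.05,0],"rotation": [0,0,0]},{"claw": 1,"linear": [0,0,0],"rotation": [0,0,0]}]}}

```text
time: 10.68
position: [0.5078, 0.2165, 0.1746]
tool_rot: [1.05, 1.302, -1.04]
ft_force: [0.3, 0.2, 0.4]
grip_width: 0.247
```

```bash
python3 - <<'E'
from h import *
st()
E
```

```text
stand tcp mm [-105.3   -0.   174.6] eye [-69.4   0.  185.8] F(stand) [0.34 0.17 0.39]
t 10.68 pos [0.5078 0.2165 0.1746] shift/25mm [-3.02 -0.04 -0.  ] rot/90 [ 0.001 -0.    -0.004] F [0.29 0.24 0.39] w 0.247
```

Call:
{"method": "play_rows", "body": {"targets": [{"claw": 1,"linear": [0,-0.06,0],"rotation": [0,0,-0.003]},{"claw": 1,"linear": [0,-0.06,0],"rotation": [0,0,0]}]}}

```text
time: 10.85
position: [0.5072, 0.2162, 0.1754]
tool_rot: [1.051, 1.301, -1.04]
ft_force: [5.0, 0.2, -1.5]
grip_width: 0.25
```

```bash
python3 - <<'E'
from h import *
st()
E
```

```text
stand tcp mm [-106.    -0.2  175.4] eye [-70.1  -0.2 186.7] F(stand) [ 4.93 -0.91 -1.47]
t 10.85 pos [0.5072 0.2162 0.1754] shift/25mm [-2.98 -0.02 -0.01] rot/90 [ 0.    -0.001 -0.005] F [ 5.01  0.18 -1.47] w 0.25
```

Call:
{"method": "play_rows", "body": {"targets": [{"claw": 1,"linear": [0.1,0.0,0],"rotation": [0,0,0]},{"claw": 1,"linear": [0.1,-0.03,0],"rotation": [0,0,0]},{"claw": 1,"linear": [0.1,-0.03,0],"rotation": [0,0,0]}]}}

```text
time: 11.1
position: [0.5075, 0.2162, 0.1696]
tool_rot: [1.054, 1.298, -1.037]
ft_force: [2.1, -0.4, 4.0]
grip_width: 0.25
```

```bash
python3 - <<'E'
from h import *
st()
E
```

```text
stand tcp mm [-105.7   -0.3  169.6] eye [-69.8  -0.3 181. ] F(stand) [ 2.   -0.81  3.96]
t 11.1 pos [0.5075 0.2162 0.1696] shift/25mm [-3.22 -0.01 -0.02] rot/90 [-0.    -0.001 -0.008] F [ 2.13 -0.36  3.96] w 0.25
```

Call:
{"method": "play_rows", "body": {"targets": [{"claw": 1,"linear": [0.1,-0.03,0],"rotation": [0,0,-0.003]},{"claw": 1,"linear": [0.1,-0.03,0],"rotation": [0,0,-0.003]},{"claw": 1,"linear": [0.1,-0.03,0],"rotation": [0,0,-0.003]}]}}

```text
time: 11.35
position: [0.5075, 0.2162, 0.1635]
tool_rot: [1.049, 1.303, -1.044]
ft_force: [3.1, -0.2, 3.2]
grip_width: 0.251
```

```bash
python3 - <<'E'
from h import *
st()
E
```

```text
stand tcp mm [-105.7   -0.3  163.5] eye [-69.7  -0.3 174.6] F(stand) [ 2.95 -0.85  3.2 ]
t 11.35 pos [0.5075 0.2162 0.1635] shift/25mm [-3.46 -0.04 -0.01] rot/90 [-0.    -0.001 -0.002] F [ 3.06 -0.19  3.2 ] w 0.251
```

Call:
{"method": "play_rows", "body": {"targets": [{"claw": 1,"linear": [0.1,-0.03,0],"rotation": [0,0,-0.001]},{"claw": 1,"linear": [0.1,-0.03,0],"rotation": [0,0,-0.001]},{"claw": 1,"linear": [0.1,-0.03,0],"rotation": [0,0,-0.001]}]}}

```text
time: 11.6
position: [0.5074, 0.2162, 0.1568]
tool_rot: [1.049, 1.304, -1.045]
ft_force: [2.9, 0.8, 5.3]
grip_width: 0.247
```

```bash
python3 - <<'E'
from h import *
st()
E
```

```text
stand tcp mm [-105.8   -0.2  156.8] eye [-69.8  -0.3 167.9] F(stand) [3.04 0.13 5.35]
t 11.6 pos [0.5074 0.2162 0.1568] shift/25mm [-3.73 -0.04 -0.01] rot/90 [-0.001 -0.001 -0.001] F [2.94 0.78 5.35] w 0.247
```

Call:
{"method": "play_rows", "body": {"targets": [{"claw": 1,"linear": [0.09,-0.02,0],"rotation": [0,0,-0.001]},{"claw": 1,"linear": [0.09,-0.02,0],"rotation": [0,0,-0.001]}]}}

```text
time: 11.77
position: [0.5074, 0.2162, 0.1527]
tool_rot: [1.049, 1.305, -1.046]
ft_force: [3.6, 0.2, 5.5]
grip_width: 0.249
```

```bash
python3 - <<'E'
from h import *
st()
E
```

```text
stand tcp mm [-105.8   -0.2  152.7] eye [-69.8  -0.3 163.8] F(stand) [ 3.58 -0.64  5.47]
t 11.77 pos [0.5074 0.2162 0.1527] shift/25mm [-3.89 -0.04 -0.02] rot/90 [-0.001 -0.001 -0.001] F [3.63 0.15 5.47] w 0.249
```

Call:
{"method": "play_rows", "body": {"targets": [{"claw": 1,"linear": [0.08,0,0],"rotation": [0,0,0]}]}}

```text
time: 11.85
position: [0.5074, 0.2162, 0.1508]
tool_rot: [1.049, 1.305, -1.046]
ft_force: [0.8, -0.6, 4.5]
grip_width: 0.247
```

Call:
{"method": "play_rows", "body": {"targets": [{"claw": 1,"linear": [0.08,-0.01,0],"rotation": [0,0,0]}]}}

```text
time: 11.93
position: [0.5074, 0.2161, 0.1487]
tool_rot: [1.049, 1.304, -1.046]
ft_force: [7.1, 0.7, -3.5]
grip_width: 0.249
```

```bash
python3 - <<'E'
from h import *
st()
E
```

```text
stand tcp mm [-105.8   -0.3  148.7] eye [-69.8  -0.4 159.7] F(stand) [ 7.07 -0.85 -3.5 ]
t 11.93 pos [0.5074 0.2161 0.1487] shift/25mm [-4.05 -0.04 -0.02] rot/90 [-0.001 -0.001 -0.001] F [ 7.09  0.7  -3.5 ] w 0.249
```

Call:
{"method": "play_rows", "body": {"targets": [{"claw": 1,"linear": [0,0.04,0],"rotation": [0,0,0]},{"claw": 1,"linear": [0,0,0],"rotation": [0,0,0]}]}}

```text
time: 12.1
position: [0.5074, 0.2159, 0.1467]
tool_rot: [1.048, 1.306, -1.048]
ft_force: [3.2, 1.0, 3.6]
grip_width: 0.25
```

```bash
python3 - <<'E'
from h import *
st()
im=get_image("side")
cv2.imwrite("pics/m5.png",cv2.resize(im[135:185,255:315],(720,600),interpolation=2));st()
E
```

```text
stand tcp mm [-105.8   -0.6  146.7] eye [-69.8  -0.6 157.7] F(stand) [3.36 0.23 3.63]
t 12.1 pos [0.5074 0.2159 0.1467] shift/25mm [-4.13 -0.05 -0.03] rot/90 [-0.001 -0.001  0.001] F [3.23 0.96 3.63] w 0.25
stand tcp mm [-105.8   -0.5  146.8] eye [-69.8  -0.6 157.8] F(stand) [ 4.14 -0.35  2.02]
t 12.15 pos [0.5075 0.2159 0.1468] shift/25mm [-4.13 -0.05 -0.03] rot/90 [-0.001 -0.001  0.001] F [4.11 0.56 2.02] w 0.249
```

View pics/m5.png

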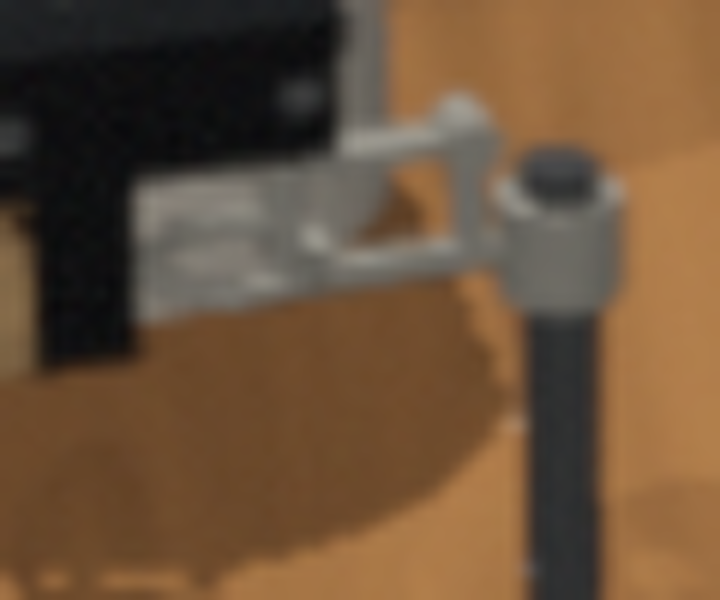

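The side crop shows the gate level again, from about (340,140) to (460,120), and the ring inside the hook below it. Next is the upward pull.

Call:
{"method": "play_rows", "body": {"targets": [{"claw": 1,"linear": [-0.08,0.04,0],"rotation": [0,0,0]},{"claw": 1,"linear": [-0.1,0.04,0],"rotation": [0,0,0]},{"claw": 1,"linear": [-0.1,0.02,0],"rotation": [0,0,0]}]}}

```text
time: 12.4
position: [0.5075, 0.2155, 0.1514]
tool_rot: [1.043, 1.31, -1.052]
ft_force: [4.8, 1.3, -4.9]
grip_width: 0.252
```

```bash
python3 - <<'E'
from h import *
st()
E
```

```text
stand tcp mm [-105.9   -0.9  151.4] eye [-69.8  -0.9 162.2] F(stand) [ 4.95  0.2  -4.91]
t 12.4 pos [0.5075 0.2155 0.1514] shift/25mm [-3.94 -0.07 -0.04] rot/90 [-0.001 -0.001  0.005] F [ 4.79  1.27 -4.91] w 0.252
```

Call:
{"method": "play_rows", "body": {"targets": [{"claw": 1,"linear": [0,0.1,0.02],"rotation": [0,0,0.004]},{"claw": 1,"linear": [0,0.06,0.02],"rotation": [0,0,0]}]}}

```text
time: 12.57
position: [0.5093, 0.2152, 0.1508]
tool_rot: [1.043, 1.309, -1.051]
ft_force: [0.9, -0.2, -0.5]
grip_width: 0.248
```

```bash
python3 - <<'E'
from h import *
st()
E
```

```text
stand tcp mm [-104.1   -1.6  150.8] eye [-68.   -1.6 161.6] F(stand) [ 0.83 -0.44 -0.52]
t 12.57 pos [0.5093 0.2152 0.1508] shift/25mm [-3.97 -0.14 -0.07] rot/90 [-0.    -0.     0.004] F [ 0.91 -0.25 -0.52] w 0.248
```

Free now. I'll go up in small steps, with a slight y trim.

Call:
{"method": "play_rows", "body": {"targets": [{"claw": 1,"linear": [-0.1,0,-0.04],"rotation": [0,0,0.002]},{"claw": 1,"linear": [-0.1,0,-0.04],"rotation": [0,0,0.002]}]}}

```text
time: 12.73
position: [0.5076, 0.2166, 0.1549]
tool_rot: [1.045, 1.307, -1.05]
ft_force: [3.1, -0.7, -2.9]
grip_width: 0.253
```

Call:
{"method": "play_rows", "body": {"targets": [{"claw": 1,"linear": [-0.08,0,0],"rotation": [0,0,0]}]}}

```text
time: 12.82
position: [0.5076, 0.2167, 0.157]
tool_rot: [1.045, 1.307, -1.049]
ft_force: [2.3, -0.0, -1.9]
grip_width: 0.249
```

```bash
python3 - <<'E'
from h import *
st()
E
```

```text
stand tcp mm [-105.5    0.2  157. ] eye [-69.5   0.2 167.9] F(stand) [ 2.27 -0.53 -1.86]
t 12.82 pos [0.5076 0.2167 0.157 ] shift/25mm [-3.72 -0.07  0.01] rot/90 [-0.    -0.     0.002] F [ 2.33 -0.03 -1.86] w 0.249
```

Call:
{"method": "play_rows", "body": {"targets": [{"claw": 1,"linear": [-0.08,0.05,0],"rotation": [0,0,0]}]}}

```text
time: 12.9
position: [0.5083, 0.217, 0.1592]
tool_rot: [1.044, 1.307, -1.05]
ft_force: [-0.2, 0.5, -1.1]
grip_width: 0.251
```

Call:
{"method": "play_rows", "body": {"targets": [{"claw": 1,"linear": [-0.08,0.04,0],"rotation": [0,0,0]}]}}

```text
time: 12.98
position: [0.509, 0.2174, 0.1616]
tool_rot: [1.044, 1.308, -1.05]
ft_force: [-0.3, -0.2, -1.3]
grip_width: 0.246
```

```bash
python3 - <<'E'
from h import *
st()
E
```

```text
stand tcp mm [-103.9    0.5  161.6] eye [-67.9   0.6 172.4] F(stand) [-0.33 -0.14 -1.29]
t 12.98 pos [0.509  0.2174 0.1616] shift/25mm [-3.54 -0.14  0.02] rot/90 [0.    0.    0.003] F [-0.29 -0.21 -1.29] w 0.246
```

Call:
{"method": "play_rows", "body": {"targets": [{"claw": 1,"linear": [-0.06,0,0],"rotation": [0,0,0]}]}}

```text
time: 13.07
position: [0.5091, 0.2175, 0.1633]
tool_rot: [1.043, 1.308, -1.05]
ft_force: [3.5, 1.0, -6.7]
grip_width: 0.249
```

Call:
{"method": "play_rows", "body": {"targets": [{"claw": 1,"linear": [-0.06,0,0],"rotation": [0,0,0]}]}}

```text
time: 13.15
position: [0.5091, 0.2174, 0.1643]
tool_rot: [1.043, 1.308, -1.05]
ft_force: [4.7, 1.2, -9.9]
grip_width: 0.246
```

```bash
python3 - <<'E'
from h import *
st()
E
```

```text
stand tcp mm [-103.9    0.5  164.3] eye [-67.9   0.5 175.1] F(stand) [ 4.79  0.12 -9.85]
t 13.15 pos [0.5091 0.2174 0.1643] shift/25mm [-3.43 -0.14  0.02] rot/90 [ 0.    -0.     0.003] F [ 4.65  1.16 -9.85] w 0.246
```

Force was strong and the gate held. I'm easing off straight away, then holding a lighter pull.

Call:
{"method": "play_rows", "body": {"targets": [{"claw": 1,"linear": [0.06,0.02,0],"rotation": [0,0,0]}]}}

```text
time: 13.23
position: [0.5091, 0.2175, 0.1626]
tool_rot: [1.043, 1.309, -1.05]
ft_force: [-0.6, 0.3, -0.7]
grip_width: 0.248
```

```bash
python3 - <<'E'
from h import *
st()
E
```

```text
stand tcp mm [-103.8    0.6  162.6] eye [-67.7   0.6 173.4] F(stand) [-0.54  0.39 -0.71]
t 13.23 pos [0.5091 0.2175 0.1626] shift/25mm [-3.5  -0.15  0.02] rot/90 [ 0.    -0.     0.004] F [-0.61  0.27 -0.71] w 0.248
```

Call:
{"method": "play_rows", "body": {"targets": [{"claw": 1,"linear": [-0.05,0,0],"rotation": [0,0,0]}]}}

```text
time: 13.32
position: [0.5087, 0.2172, 0.1633]
tool_rot: [1.042, 1.31, -1.052]
ft_force: [2.1, 0.5, -2.2]
grip_width: 0.25
```

Call:
{"method": "play_rows", "body": {"targets": [{"claw": 1,"linear": [-0.02,0,0],"rotation": [0,0,0]}]}}

```text
time: 13.4
position: [0.5087, 0.2172, 0.1638]
tool_rot: [1.042, 1.31, -1.052]
ft_force: [3.8, 1.0, -5.3]
grip_width: 0.25
```

Call:
{"method": "play_rows", "body": {"targets": [{"claw": 1,"linear": [-0.02,0,0],"rotation": [0,0,0]}]}}

```text
time: 13.48
position: [0.5087, 0.2172, 0.1639]
tool_rot: [1.042, 1.31, -1.052]
ft_force: [2.0, 0.9, -6.2]
grip_width: 0.255
```

Call:
{"method": "play_rows", "body": {"targets": [{"claw": 1,"linear": [0.1,0.05,0],"rotation": [0,0,0]},{"claw": 1,"linear": [0.12,0.04,0],"rotation": [0,0,0]},{"claw": 1,"linear": [0.12,0.02,0],"rotation": [0,0,0]},{"claw": 1,"linear": [0.1,0,0],"rotation": [0,0,0]},{"claw": 1,"linear": [0,0,0],"rotation": [0,0,0]}]}}

```text
time: 13.9
position: [0.5117, 0.2183, 0.1533]
tool_rot: [1.042, 1.31, -1.051]
ft_force: [0.1, -0.7, -0.8]
grip_width: 0.249
```

```bash
python3 - <<'E'
from h import *
st()
E
```

```text
stand tcp mm [-101.2    0.8  153.3] eye [-65.1   0.9 164.1] F(stand) [-0.   -0.67 -0.83]
t 13.9 pos [0.5117 0.2183 0.1533] shift/25mm [-3.86 -0.26  0.03] rot/90 [ 0.    -0.     0.004] F [ 0.14 -0.66 -0.83] w 0.249
```

Call:
{"method": "play_rows", "body": {"targets": [{"claw": 1,"linear": [0.1,0,0],"rotation": [0,0,0]},{"claw": 1,"linear": [0.04,0,0],"rotation": [0,0,0]},{"claw": 0,"linear": [0,0,0],"rotation": [0,0,0]},{"claw": 0,"linear": [0,0,0],"rotation": [0,0,0]},{"claw": 0,"linear": [0,0,0],"rotation": [0,0,0]},{"claw": 0,"linear": [0,0,0],"rotation": [0,0,0]},{"claw": 0,"linear": [0,0,0],"rotation": [0,0,0]},{"claw": 0,"linear": [0,0,0],"rotation": [0,0,0]},{"claw": 0,"linear": [0,0,0],"rotation": [0,0,0]},{"claw": 0,"linear": [0,0,0],"rotation": [0,0,0]}]}}

```text
time: 14.73
position: [0.5123, 0.2188, 0.1506]
tool_rot: [1.043, 1.308, -1.049]
ft_force: [-0.5, -0.6, -0.4]
grip_width: 0.769
```

```bash
python3 - <<'E'
from h import *
st()
E
```

```text
stand tcp mm [-100.5    1.2  150.6] eye [-64.4   1.3 161.5] F(stand) [-0.65 -0.5  -0.37]
t 14.73 pos [0.5123 0.2188 0.1506] shift/25mm [-3.97 -0.28  0.05] rot/90 [ 0.    -0.     0.003] F [-0.53 -0.63 -0.37] w 0.769
```

Now I'll back straight up and away, then let it settle.

Call:
{"method": "play_rows", "body": {"targets": [{"claw": 0,"linear": [-0.2,-0.1,0],"rotation": [0,0,0]},{"claw": 0,"linear": [-0.5,-0.1,0],"rotation": [0,0,0]},{"claw": 0,"linear": [-0.8,-0.2,0],"rotation": [0,0,0]},{"claw": 0,"linear": [-0.8,-0.2,0],"rotation": [0,0,0]},{"claw": 0,"linear": [-0.8,-0.2,0],"rotation": [0,0,0]},{"claw": 0,"linear": [-0.5,0,0.8],"rotation": [0,0,0]},{"claw": 0,"linear": [0,0,1],"rotation": [0,0,0]},{"claw": 0,"linear": [0,0,1],"rotation": [0,0,0]},{"claw": 0,"linear": [0,0,1],"rotation": [0,0,0]},{"claw": 0,"linear": [0,0,1],"rotation": [0,0,0]}]}}

```text
time: 15.57
position: [0.5164, 0.1036, 0.2557]
tool_rot: [1.035, 1.312, -1.028]
ft_force: [0.2, 0.8, 0.3]
grip_width: 1.001
```

Call:
{"method": "play_rows", "body": {"targets": [{"claw": 0,"linear": [0,0,1],"rotation": [0,0,0]},{"claw": 0,"linear": [0,0,0.5],"rotation": [0,0,0]},{"claw": 0,"linear": [0,0,0],"rotation": [0,0,0]},{"claw": 0,"linear": [0,0,0],"rotation": [0,0,0]},{"claw": 0,"linear": [0,0,0],"rotation": [0,0,0]},{"claw": 0,"linear": [0,0,0],"rotation": [0,0,0]},{"claw": 0,"linear": [0,0,0],"rotation": [0,0,0]},{"claw": 0,"linear": [0,0,0],"rotation": [0,0,0]},{"claw": 0,"linear": [0,0,0],"rotation": [0,0,0]},{"claw": 0,"linear": [0,0,0],"rotation": [0,0,0]}]}}

```text
time: 16.4
position: [0.5254, 0.0661, 0.2625]
tool_rot: [1.037, 1.305, -1.024]
ft_force: [-0.1, -0.3, -0.1]
grip_width: 1.004
```

```bash
python3 - <<'E'
from h import *
st()
im=get_image("side");t=get_image("top")
for i in range(8):get_image("top")
im2=get_image("side")
A=np.zeros((560,800,3),np.uint8)
A[:560,:450]=cv2.resize(im2[130:210,260:324],(450,560),interpolation=2)
A[:280,460:796]=cv2.resize(t[120:360,130:418],(336,280),interpolation=3)
cv2.imwrite("pics/m6.png",A)
print(cv2.absdiff(im,im2)[130:210,260:324].max(),cv2.absdiff(im,im2)[130:210,260:324].mean());st()
E
```

```text
stand tcp mm [-120.8 -150.6  262.5] eye [ -85.  -149.9  273.8] F(stand) [-0.19 -0.27 -0.06]
t 16.4 pos [0.5254 0.0661 0.2625] shift/25mm [ 0.5   0.67 -6.01] rot/90 [ 0.012  0.001 -0.007] F [-0.12 -0.3  -0.06] w 1.004
16 0.7669921875
stand tcp mm [-120.8 -151.6  262.5] eye [ -84.9 -150.9  273.9] F(stand) [-0.3  -0.46 -0.47]
t 16.95 pos [0.5256 0.0652 0.2625] shift/25mm [ 0.5   0.66 -6.05] rot/90 [ 0.012  0.001 -0.007] F [-0.2  -0.51 -0.47] w 0.999
```

View pics/m6.png

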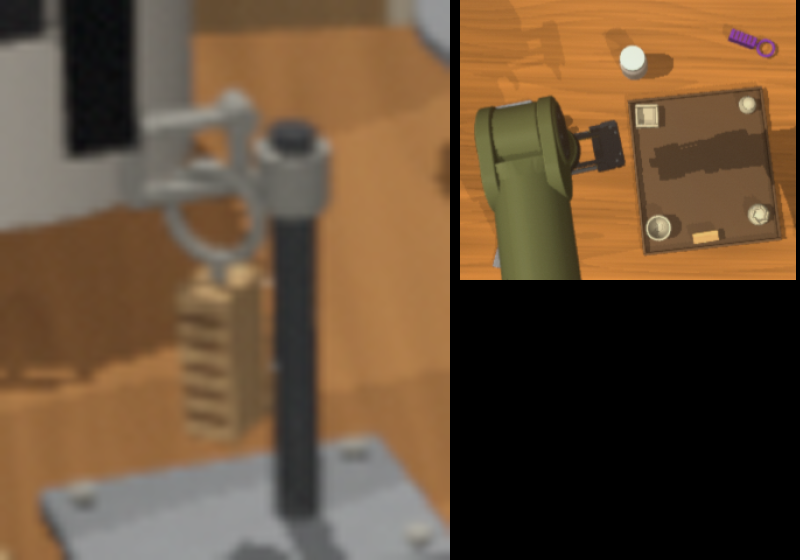

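The stamp hangs from the hook with its ring centred at about (213,213) in the crop, between the nose (145) and the spine (235). The gate is shut, at about (150–235, 120), and the tray items are undisturbed. I'll let it settle briefly and hand in.

Call:
{"method": "play_rows", "body": {"targets": [{"claw": 0,"linear": [0,0,0],"rotation": [0,0,0]},{"claw": 0,"linear": [0,0,0],"rotation": [0,0,0]},{"claw": 0,"linear": [0,0,0],"rotation": [0,0,0]},{"claw": 0,"linear": [0,0,0],"rotation": [0,0,0]},{"claw": 0,"linear": [0,0,0],"rotation": [0,0,0]},{"claw": 0,"linear": [0,0,0],"rotation": [0,0,0]},{"claw": 0,"linear": [0,0,0],"rotation": [0,0,0]},{"claw": 0,"linear": [0,0,0],"rotation": [0,0,0]},{"claw": 0,"linear": [0,0,0],"rotation": [0,0,0]},{"claw": 0,"linear": [0,0,0],"rotation": [0,0,0]}]}}

```text
time: 17.78
position: [0.5256, 0.0651, 0.2625]
tool_rot: [1.038, 1.304, -1.026]
ft_force: [0.5, -0.0, 0.6]
grip_width: 1.002
```

```bash
python3 - <<'E'
from h import *
a=get_image("side")
for i in range(6):get_image("top")
b=get_image("side");d=cv2.absdiff(a,b)
print("stamp",d[155:195,283:300].mean(),"background",d[195:235,283:300].mean(),d[155:195,283:300].max())
print("ring px for eye x",[(x,((proj("side",pose(STAND,[x/1e3,0,.140]))+.5-[260,130])*7-.5).round(0).tolist()) for x in(-50,-40,-30,-20)])
st()
if d[155:195,283:300].mean()<1.5: close_job();print("closed")
E
```

```text
stamp 0.6872549019607843 background 0.5730392156862745 4
ring px for eye x [(-50, [[161.0, 224.0]]), (-40, [[187.0, 220.0]]), (-30, [[214.0, 216.0]]), (-20, [[240.0, 213.0]])]
stand tcp mm [-120.8 -151.7  262.5] eye [ -85.  -151.   273.8] F(stand) [ 0.09  0.37 -0.01]
t 18.18 pos [0.5256 0.0651 0.2625] shift/25mm [ 0.5   0.66 -6.06] rot/90 [ 0.011  0.001 -0.007] F [ 0.01  0.39 -0.01] w 0.998
the job is handed in; nothing more can be done
closed
```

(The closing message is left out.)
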